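# Bring a test cassette under the bench magnifier

### The job

Slide the test cassette along its channel in the reading tray until it is fully home against the stop, then swing the magnifier's arm round so that the lens is centred straight above the cassette, and leave it there. Do not shift or knock over the two dropper bottles beside the tray.

Things in the scene. Friction and masses are not known exactly. Their poses are not given: they have to be found in the camera images.
- pillar (a point): Bench magnifier on a round steel foot (112 mm across, 12 mm high, fixed) with a 16 mm pillar. This point lies on the pillar's vertical axis at the height of the arm, 120 mm above the table; a black friction knob tops it, 146 mm above the table. The magnifier stands at the far side of the work; its x axis points away from the robot when its yaw is 0
- lens (a point): Centre of the round magnifier lens at the end of the flat aluminium arm: glass in a black frame ring 90 mm across and 12 mm high (114 to 126 mm above the table), 160 mm from the pillar's axis; the arm is 14 mm wide and 8 mm high. It swings level only
- swing (a joint): Swing of the magnifier arm about the pillar, rad, range -1.6 to 1.6: 0 points along the stand's -x (towards the robot), growing clockwise seen from above (lens moves to the robot's left). It starts swung to the left, at 0.75 to 1.2. Held by friction: about 1.5 to 2 N at the ring's rim moves it, it follows the push without spring and stops where the push stops
- tray: Fixed grey plastic reading tray, joined by a bar and collar to the magnifier's pillar. Origin: on the table at the pillar's axis; the tray's x axis points from the channel to the pillar (the push direction). Channel 23.5 mm wide, floor 25 mm above the table, side guides 5 mm high, at its inner end a stop 8 mm high whose face is 125 mm from the pillar's axis
- seat (a point): Where the cassette's centre lies when home: 160 mm from the pillar's axis (below the path of the lens), 28 mm above the table, 35 mm from the stop. The channel's floor and guides end 28 mm outward of this point, so the home cassette's outer end overhangs the floor's edge by 7 mm, with only the table below and beyond it. Axes as the tray's
- cassette_mid (a point): Loose white test cassette, 70 mm long, 20 mm wide, 5 to 6 mm thick, about 15 g, lying in the channel, lengthways, drawn out 12 to 23 mm towards the robot; its outer end overhangs the floor of the tray. This point is its centre, half-way up; its long axis is its y axis
- bottle_a: Dropper bottle, 20 mm across, 64 mm high, standing loose on the table on the robot's left of the tray, 75 to 100 mm from the channel; the origin is the centre of its underside, z up. Leave alone
- bottle_b: Dropper bottle of the same shape on the robot's right of the tray, 75 to 100 mm from the channel; the origin is the centre of its underside, z up. Leave alone

How it is judged:
By the outcome, as a careful person would: the job done as asked, in the order asked, and still so for the second after the job is handed in, with the robot touching nothing.
It also fails if it takes over 51 s, if anything falls off the work surface, if the arm or the gripper's body presses on something with over 40 N, if the wrist force passes 120 N, or if a joint passes its speed limit or range.

### The arm

A 7-joint arm with a two-finger parallel gripper is mounted at the origin on a cart in front of the work surface, level with it; the furniture and walls round the work are solid. World frame = base frame: x ahead of the robot, y to its left, z up, the work surface at z = 0. Lengths are in m, angles in rad, forces in N, time in s.
With the tool pointing down it reaches from about 0.35 to 0.9 m from the base axis. Payload 8.1 kg.
Tool frame: the origin (TCP) lies at the very end of the fingers, on their centre line; the grasp point (between the pads) lies 19 mm behind it (grasp_offset is the distance from the TCP to the grasp point, in m); z points along the fingers, y is the line along which they close (so a half turn about z gives the same grasp; the last joint's range is limited). The gripper opens to 92 mm and grips with 3 to 60 N. Pads are 19 mm wide; open, the fingers measure 130 mm over their backs; the gripper's body (75 mm by 190 mm) begins 47 mm behind the grasp point.
Start: joints at [1.029, 0.434, 0.025, 1.573, -0.012, 1.134, -0.075], TCP at [0.266, -0.566, 0.227] pointing down, gripper open.
Joint ranges: [-2.62, 2.62], [-0.44, 2.09], [-1.27, 1.32], [0.08, 2.57], [-1.32, 4.46], [0.12, 2], [-2.74, 2.74]. Speed limits (rad/s): [2.22, 2.22, 3.01, 3.01, 3.14, 3.14, 3.14].

### API

Orientations are given as a rotation vector (axis times angle).
In Python, from cell import observe, get_image, camera_params, sign_off, silhouettes, grasp_offset gives the robot as it stands. The module is installed in compiled form; this text tells all that it offers.
- The arm moves only by the tool jog_arm, never from a script. Its argument "motion" is a list that holds one entry, the list of rows, each a list of 7 numbers: the shift along the tool's x, y, z in m, then the turn, a rotation vector about the tool's x, y, z in rad, then the closure, from -1 (fully open) to 1 (shut), so that 0 is half open. In form: [[[dx, dy, dz, wx, wy, wz, hand], ...]]. A call has 1 to 10 rows; each row is the pose to reach, as a shift and turn from the pose commanded when the call began, along the tool's axes at that moment; what a row does not reach only later rows make up. A row lasts 1/12 s, in which the tool goes at most 41.7 mm and 7.16 degrees, less where a joint would pass 70% of its speed; a pose out of reach is approached as far as the arm can. A call with a gripper value outside its range is refused whole. The fingers move at their own pace and stop on an object; "force" is the grip in N (left out, the last holds). Time passes only in rows, so rows that repeat a pose let the fingers close. It gives the time, the measured TCP pose, the force, the opening and the grip force at its end, in the units of the state.
- observe(): the state, without advancing time (a new reading comes with each control period).
- get_image(name): name is "scene" or "top" or "wrist"; returns the picture (400x640x3 uint8, red, green, blue); there is no depth.
- camera_params(name): a dict with "vertical_fov" (degrees; the focal length in pixels is half the picture's height over the tangent of half this angle, whatever the lens; pixels are square), "cx", "cy" (the principal point, pixels), "dist_coeffs" ([k1, k2, p1, p2, k3] as OpenCV has them; the pictures are not rectified), "T" (4x4, takes a point from camera to world coordinates). Camera axes: x right, y down, z forward; pixel columns grow to the right and rows downward; lengths in m; the calibration is good to about 2 mm. A picture is of the moment at which its call begins: read the wrist's pose just before it. camera_params takes no time and is no camera call; for the wrist camera it gives the pose at the moment of the call.
- sign_off(): hands the job in; it is judged then, once.
Trained networks look in the newest picture that a camera, given by its name, has taken for a name from the list of things; names that differ only in an ending like _2 or _b are one class to them, and where a whole thing is asked for, a point or a joint stands for the part that bears it (a point fixed in the world has none). Each returns a list of dicts, best first, with "p" (0 to 1); they miss things now and then, are a little off and sometimes report something else, mostly with a low value. They report only what shows in the picture. A call takes as long as a camera call.
- silhouettes(query, camera): "mask" (400x640 bool, what is visible of it) and "pixel" ([column, row] in pixels, amid what is visible of it).
The state is a dict: "clock": time; "joints": joint angles; "dq": joint speeds; "joint_efforts": joint torques, N m; "position": TCP position; "ee_rot": TCP orientation; "force": force on the tool from outside, world axes, zero at the start; "ft_torque": the same for the moment, N m; "width": opening from 0.0 (shut) to 1.0 (fully open); "gripper_force": force on a finger pad.
Only numpy, scipy, OpenCV 4.12 (cv2) and the standard library are available. Lean on these libraries where they do the work, as an engineer would, in place of code of your own. Each camera call takes 0.05 s, during which the arm holds its last target. There are 200 camera calls.

## Working session

There is one attempt and no reset: what is moved stays moved. The work goes in short steps, Python scripts to look and compute and a tool call to move; the robot and the scene stay as the last step left them, time stands still between calls to the robot, and variables do not carry over. Pictures are saved under pics/ and viewed, at most 10 in all, crops included, and the job is handed in when it is done.

Besides the shell and the picture viewer there is one more tool, called after ">>>" in YAML: its name, and indented under it one key for each argument. jog_arm: Moves the arm, as the interface text tells. Its arguments: {"type":"object","properties":{"motion":{"type":"array"},"force":{"type":"number"}},"required":["motion"]}

```bash
mkdir -p pics
cat > h.py <<'E'
import numpy as np, cv2
from cell import *
def P(c):
    p=camera_params(c); f=200/np.tan(np.radians(p["vertical_fov"])/2)
    return np.array([[f,0,p["cx"]],[0,f,p["cy"]],[0,0,1]]),np.array(p["dist_coeffs"],float),np.array(p["T"])
def ray(c,px,z):
    K,d,T=P(c); px=np.array(px,float).reshape(-1,1,2)
    n=cv2.undistortPoints(px,K,d).reshape(-1,2); v=np.c_[n,np.ones(len(n))]@T[:3,:3].T; o=T[:3,3]
    z=np.broadcast_to(z,len(v)); return o+v*((z-o[2])/v[:,2])[:,None]
def proj(c,X):
    K,d,T=P(c); W=np.linalg.inv(T)
    return cv2.projectPoints(np.array(X,float).reshape(-1,1,3),cv2.Rodrigues(W[:3,:3])[0],W[:3,3],K,d)[0].reshape(-1,2)
E
python3 - <<'E'
from h import *
a=[get_image(c) for c in("scene","top")]
for c,i in zip(("scene","top"),a): cv2.imwrite(f"pics/{c}0.png",i[:,:,::-1])
for c in("top","scene"):
  for q,z in(("pillar",.146),("lens",.12),("cassette_mid",.028),("bottle_a",.03),("tray",.03)):
    for r in silhouettes(q,c)[:2]:
      print(c,q,round(r["p"],2),np.round(r["pixel"]),r["mask"].sum(),ray(c,r["pixel"],z)[0].round(3))
s=observe();print(s["clock"],s["position"],s["ee_rot"],P("top")[2][:3,3],P("scene")[2][:3,3])
E
```

```text
top pillar 0.72 [255. 208.] 3674 [ 0.57  -0.077  0.146]
top lens 0.73 [318. 225.] 783 [ 0.54  -0.195  0.12 ]
top lens 0.56 [236. 219.] 2356 [ 0.552 -0.038  0.12 ]
top cassette_mid 0.89 [333. 260.] 315 [ 0.481 -0.224  0.028]
top cassette_mid 0.27 [258. 207.] 3670 [ 0.593 -0.063  0.028]
top bottle_a 0.62 [282. 255.] 56 [ 0.49  -0.117  0.03 ]
top tray 0.77 [315. 226.] 957 [ 0.551 -0.187  0.03 ]
scene pillar 0.76 [283. 236.] 2894 [ 0.52  -0.013  0.146]
scene lens 0.63 [281. 235.] 2825 [ 0.547 -0.037  0.12 ]
scene cassette_mid 0.69 [384. 240.] 279 [ 0.474 -0.231  0.028]
scene bottle_a 0.86 [342. 273.] 338 [ 0.483 -0.11   0.03 ]
scene bottle_a 0.66 [362. 206.] 213 [ 0.566 -0.299  0.03 ]
scene tray 0.97 [359. 243.] 808 [ 0.505 -0.195  0.03 ]
0.6 [ 0.2655092  -0.56582099  0.22676393] [3.06626268e+00 6.83590171e-01 3.31432389e-06] [ 0.4278805  -0.2083123   0.92073151] [0.16699201 0.37938289 0.53554633]
```

View pics/top0.png

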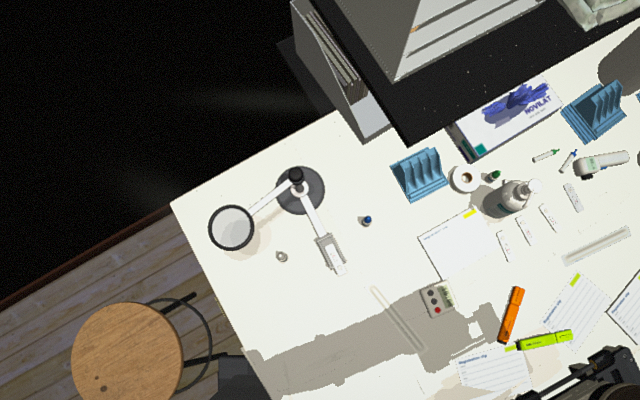

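View pics/scene0.png

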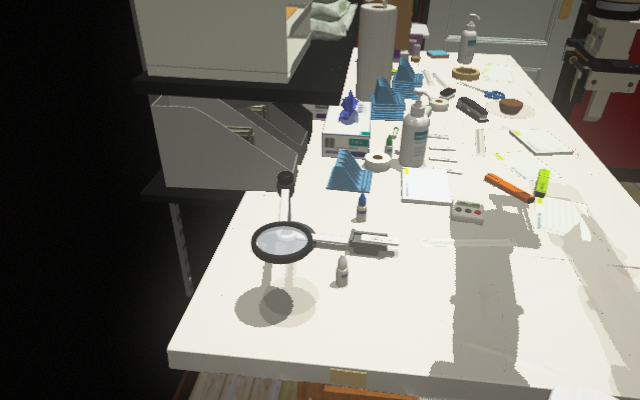

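The top view shows the knob at (296,175), the lens ring at (231,228), the cassette in the tray at about (333,258), and the bottles at (282,256) and (366,221).

Run:
```python
from h import *
print("knob",ray("top",[296,174],.146)); print("foot",ray("top",[300,190],.012))
print("lens",ray("top",[231.5,228],.12)); print("bott",ray("top",[[281,256],[366,221]],[.03,.03]))
im=get_image("top")
m=[r for r in silhouettes("cassette_mid","top")][0]["mask"]
X=ray("top",np.argwhere(m)[:,::-1],.031)[:,:2]
r=cv2.minAreaRect(X.astype(np.float32)*1000);print("cas",r,cv2.boxPoints(r))
s=silhouettes("tray","top")[0]["mask"];Y=ray("top",np.argwhere(s)[:,::-1],.03)[:,:2].astype(np.float32)*1000
print("tray",cv2.fitLine(Y,cv2.DIST_L2,0,.01,.01).ravel())
c=cv2.resize(im[150:290,190:390],None,fx=4,fy=4,interpolation=cv2.INTER_CUBIC)
cv2.imwrite("pics/topc.png",c[:,:,::-1])
```

```text
knob [[ 0.63463037 -0.15334256  0.146     ]]
foot [[ 0.63404911 -0.15306571  0.012     ]]
lens [[ 0.53525745 -0.0286037   0.12      ]]
bott [[ 0.48821334 -0.1155449   0.03      ]
 [ 0.56238818 -0.29475865  0.03      ]]
cas ((481.45294189453125, -227.96058654785156), (69.70256042480469, 22.351119995117188), 26.54071617126465) [[ 445.28076 -233.53546]
 [ 455.268   -253.53116]
 [ 517.6251  -222.38571]
 [ 507.63788 -202.39001]]
tray [ 8.8615680e-01  4.6338555e-01  5.5416180e+02 -1.9141568e+02]
```

View pics/topc.png

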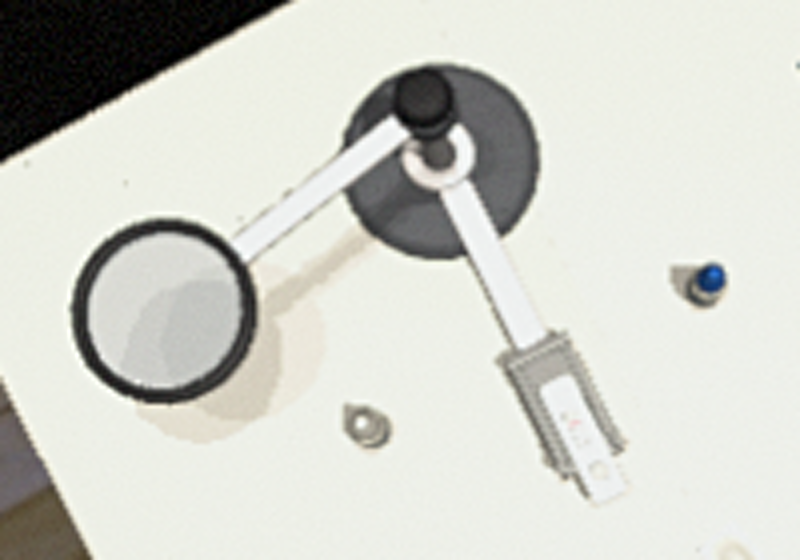

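>>> jog_arm:
  motion:
    - [[0.23, -0.21, 0.06, 0, 0, -0.025, 1], [0.23, -0.21, 0.06, 0, 0, -0.025, 1], [0.23, -0.21, 0.06, 0, 0, -0.025, 1], [0.23, -0.21, 0.06, 0, 0, -0.025, 1], [0.23, -0.21, 0.06, 0, 0, -0.025, 1], [0.23, -0.21, 0.06, 0, 0, -0.025, 1], [0.23, -0.21, 0.06, 0, 0, -0.025, 1], [0.23, -0.21, 0.06, 0, 0, -0.025, 1], [0.23, -0.21, 0.06, 0, 0, -0.025, 1], [0.23, -0.21, 0.06, 0, 0, -0.025, 1]]
  force: 20

```text
clock: 1.58
position: [0.3852, -0.2767, 0.1668]
ee_rot: [-3.056, -0.727, -0.0]
force: [0.5, -1.4, 1.1]
width: 0.323
gripper_force: 0.0
```

Run:
```python
from h import *
s=observe(); print(s)
im=get_image("wrist"); cv2.imwrite("pics/w1.png",im[:,:,::-1]); print(P("wrist")[2].round(3))
X=None
for q in("cassette_mid","tray"):
  for r in silhouettes(q,"wrist")[:1]:
    X=ray("wrist",np.argwhere(r["mask"])[:,::-1],.031)[:,:2]
    print(q,r["p"],r["pixel"],cv2.minAreaRect(X.astype(np.float32)*1000))
```

```text
{'clock': 1.5833, 'joints': array([ 0.60279667,  0.26439519, -0.11247671,  1.99961274,  0.03788922,
        0.879576  , -0.63344682]), 'dq': array([ 0.03871868,  0.00373267,  0.04417324, -0.02109194,  0.00811857,
        0.00480103,  0.01681696]), 'joint_efforts': array([ -2.32872605, -48.62938643,  -2.23473005, -26.09180331,
        -0.36286421,  -0.05577316,  -0.37087348]), 'position': array([ 0.38515893, -0.27665901,  0.16677348]), 'ee_rot': array([-3.05608926e+00, -7.27361942e-01, -1.00607986e-04]), 'force': array([ 0.5357832 , -1.38584007,  1.11537789]), 'ft_torque': array([-0.03591882,  0.02118612, -0.02548886]), 'gripper_force': 0.0, 'width': 0.3234281457157263}
[[ 0.448 -0.865 -0.228  0.445]
 [-0.894 -0.433 -0.115 -0.247]
 [ 0.001  0.255 -0.967  0.325]
 [ 0.     0.     0.     1.   ]]
cassette_mid 0.57 [318.5, 63.3] ((480.8263244628906, -233.76132202148438), (69.24923706054688, 19.95846939086914), 27.08475685119629)
tray 0.86 [304.7, 30.9] ((494.3409118652344, -227.3756103515625), (60.1832275390625, 38.12862014770508), 26.478792190551758)
```

View pics/w1.png

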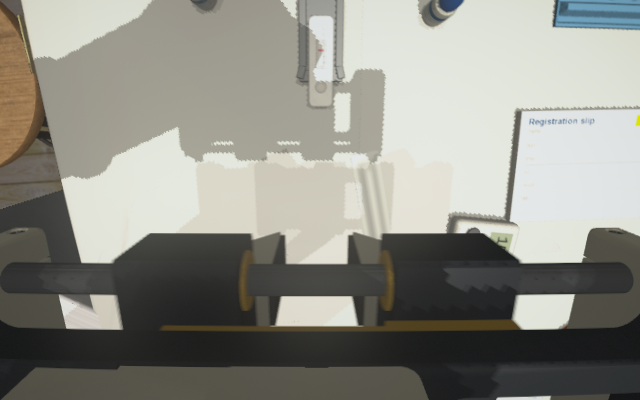

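The wrist view shows the cassette at (320,60), with its outer end at (320,105) projecting from the tray and the path clear. Next I lower the closed fingers behind it.

>>> jog_arm:
  motion:
    - [[0.034, 0.002, 0.1, 0, 0, 0, 1], [0.034, 0.002, 0.1, 0, 0, 0, 1], [0.034, 0.002, 0.1, 0, 0, 0, 1], [0.034, 0.002, 0.12, 0, 0, 0, 1], [0.034, 0.002, 0.135, 0, 0, 0, 1], [0.034, 0.002, 0.148, 0, 0, 0, 1], [0.034, 0.002, 0.148, 0, 0, 0, 1], [0.034, 0.002, 0.148, 0, 0, 0, 1], [0.034, 0.002, 0.148, 0, 0, 0, 1], [0.034, 0.002, 0.148, 0, 0, 0, 1]]

```text
clock: 2.57
position: [0.4163, -0.2655, 0.0197]
ee_rot: [3.057, 0.72, 0.002]
force: [0.1, 0.3, -0.1]
width: 0.002
gripper_force: 0.0
```

Run:
```python
from h import *
s=observe(); print(s["clock"],s["position"],s["ee_rot"],s["width"],s["force"])
a=get_image("wrist")
r=silhouettes("cassette_mid","wrist")[:1]
for r in r:
    X=ray("wrist",np.argwhere(r["mask"])[:,::-1],.031)[:,:2]
    print(r["p"],r["pixel"],cv2.minAreaRect(X.astype(np.float32)*1000))
b=get_image("scene"); b=cv2.resize(b[170:320,230:470],(640,400),interpolation=cv2.INTER_CUBIC)
cv2.imwrite("pics/c2.png",cv2.resize(np.vstack([a,b]),(480,600))[:,:,::-1])
```

```text
2.5667 [ 0.41631071 -0.26546317  0.01970999] [3.05655575e+00 7.20190003e-01 1.87408227e-03] 0.0022133634811870515 [ 0.06354495  0.26141732 -0.08878477]
0.91 [314.1, 92.8] ((481.8292236328125, -230.44163513183594), (68.24494171142578, 19.721851348876953), 26.48212432861328)
```

View pics/c2.png

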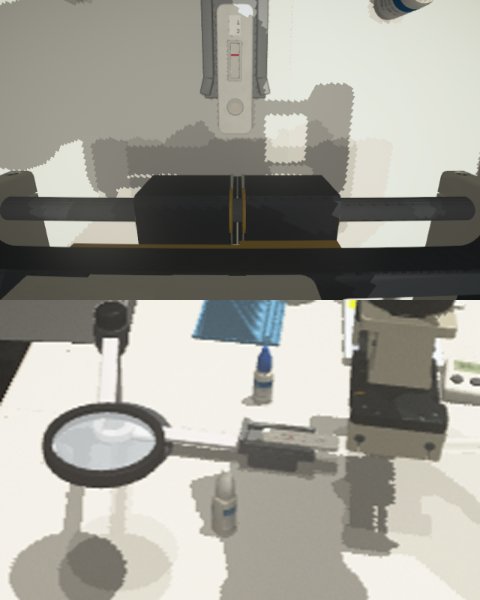

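>>> jog_arm:
  motion:
    - [[0.007, -0.002, 0.001, 0, 0, 0, 1], [0.014, -0.002, 0.001, 0, 0, 0, 1], [0.019, -0.002, 0.001, 0, 0, 0, 1], [0.023, -0.002, 0.001, 0, 0, 0, 1], [0.026, -0.002, 0.001, 0, 0, 0, 1], [0.029, -0.002, 0.001, 0, 0, 0, 1], [0.031, -0.002, 0.001, 0, 0, 0, 1], [0.033, -0.002, 0.001, 0, 0, 0, 1], [0.035, -0.002, 0.001, 0, 0, 0, 1], [0.036, -0.002, 0.001, 0, 0, 0, 1]]

```text
clock: 3.55
position: [0.4473, -0.2466, 0.0177]
ee_rot: [3.058, 0.722, 0.0]
force: [-0.2, 0.2, 0.1]
width: 0.003
gripper_force: 0.0
```

```bash
cat > c.py <<'E'
from h import *
s=observe(); print(s["clock"],s["position"],s["force"].round(2))
a=get_image("wrist")
r=silhouettes("cassette_mid","wrist")[:1]
for r in r:
    X=ray("wrist",np.argwhere(r["mask"])[:,::-1],.031)[:,:2]
    print(r["p"],r["pixel"],cv2.minAreaRect(X.astype(np.float32)*1000))
for r in silhouettes("tray","wrist")[:1]:
    X=ray("wrist",np.argwhere(r["mask"])[:,::-1],.031)[:,:2]
    print(r["p"],r["pixel"],cv2.minAreaRect(X.astype(np.float32)*1000))
cv2.imwrite("pics/c3.png",cv2.resize(a[0:280,200:440],None,fx=2,fy=2)[:,:,::-1])
E
python3 c.py
```

```text
3.55 [ 0.44731023 -0.24662309  0.01771322] [-0.22  0.23  0.07]
0.84 [319.1, 158.8] ((489.4818115234375, -227.3102569580078), (67.70477294921875, 19.55600357055664), 26.729999542236328)
0.88 [314.3, 79.0] ((508.2965393066406, -217.531494140625), (83.3373031616211, 38.50065612792969), 26.52329444885254)
```

View pics/c3.png

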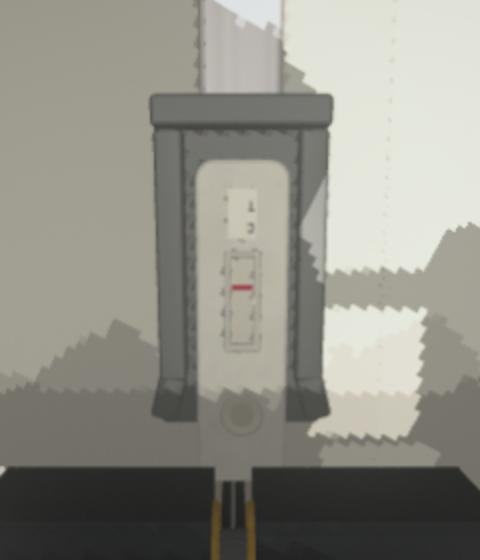

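The cassette is moving with the fingers: its inner end is at crop row 160 and the stop face at row 128, so about 6–7 mm remain.

>>> jog_arm:
  motion:
    - [[0.002, 0, 0, 0, 0, 0, 1], [0.003, 0, 0, 0, 0, 0, 1], [0.004, 0, 0, 0, 0, 0, 1], [0.005, 0, 0, 0, 0, 0, 1], [0.0055, 0, 0, 0, 0, 0, 1], [0.006, 0, 0, 0, 0, 0, 1], [0.006, 0, 0, 0, 0, 0, 1]]

```text
clock: 4.28
position: [0.4524, -0.244, 0.0177]
ee_rot: [-3.058, -0.722, 0.0]
force: [-0.6, 0.1, -0.0]
width: 0.001
gripper_force: 0.3
```

>>> jog_arm:
  motion:
    - [[0.0005, 0, 0, 0, 0, 0, 1], [0.001, 0, 0, 0, 0, 0, 1], [0.001, 0, 0, 0, 0, 0, 1]]

```text
clock: 4.53
position: [0.4525, -0.244, 0.0177]
ee_rot: [-3.058, -0.721, 0.002]
force: [-3.3, -2.3, 3.6]
width: 0.005
gripper_force: 2.6
```

```bash
python3 c.py
```

```text
4.5333 [ 0.45246581 -0.244036    0.01768859] [-3.26 -2.31  3.58]
0.81 [320.1, 159.8] ((494.35791015625, -224.54312133789062), (68.12230682373047, 19.688034057617188), 26.32925033569336)
0.89 [323.9, 82.4] ((511.30859375, -216.3247528076172), (88.78675842285156, 39.27326202392578), 26.48445701599121)
```

View pics/c3.png

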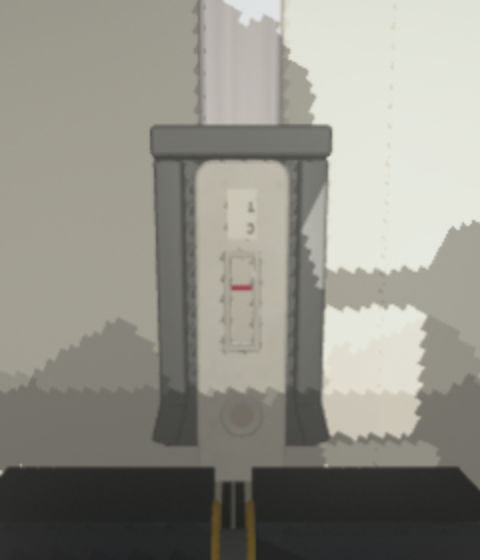

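The picture shows the cassette's inner end against the stop (crop row 160) with a contact force of about 4 N, so it is home. Now I back off, lift, and look again at the lens.

>>> jog_arm:
  motion:
    - [[-0.01, 0, 0, 0, 0, 0, 1], [-0.03, 0, 0, 0, 0, 0, 1], [-0.045, 0, -0.01, 0, 0, 0, 1], [-0.045, 0, -0.05, 0, 0, 0, 1], [-0.045, 0, -0.09, 0, 0, 0, 1], [-0.045, 0, -0.13, 0, 0, 0, 1], [-0.045, 0, -0.17, 0, 0, 0, 1], [-0.045, 0, -0.18, 0, 0, 0, 1], [-0.045, 0, -0.18, 0, 0, 0, 1], [-0.045, 0, -0.18, 0, 0, 0, 1]]
  force: 40

```text
clock: 5.52
position: [0.4133, -0.2638, 0.1979]
ee_rot: [3.056, 0.722, 0.002]
force: [-0.3, 0.4, -0.0]
width: 0.008
gripper_force: 0.0
```

```bash
cat > p.py <<'E'
from h import *
from scipy.spatial.transform import Rotation as R
PIL=np.array([.636,-.153]); HOME=np.radians(206.45)
def rows(targets):  # targets: (x,y,z,tool yaw rad)
    s=observe(); R0=R.from_rotvec(s["ee_rot"])
    for x,y,z,w in targets:
        d=R0.inv().apply(np.array([x,y,z])-s["position"])
        Rt=R.from_euler("z",w)*R.from_euler("x",np.pi)
        print(np.r_[d,(R0.inv()*Rt).as_rotvec()].round(3).tolist())
def arc(th,gap,z=.105,off=.019):
    r=np.array([np.cos(th),np.sin(th)]); t=np.array([-r[1],r[0]])
    p=PIL+.16*r-(.045+off+gap)*t
    return (*p,z,th+np.pi)   # tool y = yaw-90 = th+90
E
python3 - <<'E'
from p import *
s=observe(); print(s["clock"],s["position"],s["ee_rot"],s["force"].round(1),s["joints"].round(2))
i=get_image("top")
g=(i.max(2)<75).astype(np.uint8)
cs,_=cv2.findContours(g,cv2.RETR_CCOMP,cv2.CHAIN_APPROX_NONE)
for c in cs:
    if 500<cv2.contourArea(c)<2500 and abs(c[:,0].mean(0)-[231,228]).max()<12:
        e=cv2.fitEllipse(c);L=ray("top",e[0],.12)[0,:2];v=L-PIL;print(e,L,np.hypot(*v),np.degrees(np.arctan2(v[1],v[0])))
th=np.radians(128.5); rows([arc(th,.03,.2),arc(th,.03)])
E
```

```text
5.5167 [ 0.41326465 -0.2638049   0.19789727] [3.05644937e+00 7.21804369e-01 2.14831706e-03] [-0.3  0.4 -0. ] [ 0.56  0.25 -0.12  1.93  0.04  0.96 -0.69]
((230.66676330566406, 227.5387420654297), (44.0072135925293, 45.01662063598633), 43.36803436279297) [ 0.53614708 -0.02694946] 0.16080841197343262 128.3850581148415
((230.70205688476562, 227.34234619140625), (39.56285095214844, 41.772830963134766), 34.37399673461914) [ 0.53652747 -0.02700377] 0.16052985436697711 128.29067169654513
[0.308, -0.175, -0.003, -0.0, 0.001, 1.363]
[0.308, -0.175, 0.092, -0.0, 0.001, 1.363]
```

>>> jog_arm:
  motion:
    - [[0.03, -0.018, 0, 0, 0, 0.12, 1], [0.06, -0.035, 0, 0, 0, 0.24, 1], [0.09, -0.052, 0, 0, 0, 0.36, 1], [0.12, -0.07, 0, 0, 0, 0.48, 1], [0.15, -0.087, 0, 0, 0, 0.6, 1], [0.18, -0.105, 0, 0, 0, 0.72, 1], [0.21, -0.122, 0, 0, 0, 0.84, 1], [0.24, -0.14, 0, 0, 0, 0.96, 1], [0.275, -0.158, 0, 0, 0, 1.08, 1], [0.308, -0.175, 0, 0, 0, 1.2, 1]]

```text
clock: 6.4
position: [0.6101, 0.0324, 0.1952]
ee_rot: [2.926, -1.138, -0.005]
force: [1.1, -0.1, 0.3]
width: 0.004
gripper_force: 0.0
```

Run:
```python
from p import *
s=observe(); print(s["clock"],s["position"],s["ee_rot"],s["force"].round(1),s["joints"].round(2))
th=np.radians(128.4); rows([arc(th,.03,.18),arc(th,.03)])
```

```text
6.4 [0.6101284  0.03235447 0.1952162 ] [ 2.92631667 -1.13811573 -0.00467585] [ 1.1 -0.1  0.3] [-0.13  0.44 -0.01  1.65  0.    1.06 -2.46]
[0.001, 0.001, 0.015, 0.003, 0.002, 0.159]
[0.001, 0.001, 0.09, 0.003, 0.002, 0.159]
```

>>> jog_arm:
  motion:
    - [[0, 0, 0.03, 0, 0, 0.03, 1], [0, 0, 0.06, 0, 0, 0.06, 1], [0, 0, 0.08, 0, 0, 0.06, 1], [0, 0, 0.09, 0, 0, 0.06, 1], [0, 0, 0.09, 0, 0, 0.06, 1], [0, 0, 0.09, 0, 0, 0.06, 1]]

```text
clock: 6.9
position: [0.6098, 0.0304, 0.1069]
ee_rot: [2.895, -1.218, -0.003]
force: [0.2, 0.3, 0.4]
width: 0.001
gripper_force: 0.0
```

Run:
```python
from p import *
s=observe(); print(s["clock"],s["position"],s["ee_rot"],s["force"].round(1),s["joints"].round(2))
for a in np.arange(122,166,4): print(a,end=" ");rows([arc(np.radians(a),0)])
```

```text
6.9 [0.6098425  0.03035802 0.10693625] [ 2.89492650e+00 -1.21769732e+00 -2.60551858e-03] [0.2 0.3 0.4] [-0.14  0.53 -0.    1.74  0.    0.87 -2.5 ]
122 [0.007, 0.013, 0.002, 0.002, 0.001, 0.216]
126 [0.0, 0.023, 0.002, 0.002, 0.001, 0.146]
130 [-0.005, 0.034, 0.002, 0.002, 0.001, 0.076]
134 [-0.01, 0.044, 0.002, 0.002, 0.001, 0.007]
138 [-0.014, 0.056, 0.002, 0.002, 0.001, -0.063]
142 [-0.018, 0.067, 0.002, 0.001, 0.001, -0.133]
146 [-0.02, 0.079, 0.002, 0.001, 0.001, -0.203]
150 [-0.022, 0.091, 0.002, 0.001, 0.001, -0.273]
154 [-0.023, 0.103, 0.002, 0.001, 0.001, -0.343]
158 [-0.023, 0.115, 0.002, 0.001, 0.001, -0.412]
162 [-0.022, 0.127, 0.002, 0.001, 0.001, -0.482]
```

>>> jog_arm:
  motion:
    - [[0, 0.01, 0.003, 0, 0, 0, 1], [0, 0.018, 0.003, 0, 0, 0, 1], [-0.002, 0.026, 0.003, 0, 0, 0, 1], [-0.005, 0.034, 0.003, 0, 0, 0, 1], [-0.01, 0.044, 0.003, 0, 0, 0, 1], [-0.014, 0.056, 0.003, 0, 0, -0.063, 1], [-0.018, 0.067, 0.003, 0, 0, -0.133, 1], [-0.02, 0.079, 0.003, 0, 0, -0.203, 1], [-0.022, 0.091, 0.003, 0, 0, -0.273, 1], [-0.022, 0.091, 0.003, 0, 0, -0.273, 1]]

```text
clock: 7.73
position: [0.5279, -0.0192, 0.1054]
ee_rot: [3.034, -0.81, -0.0]
force: [-0.3, -0.5, 0.3]
width: 0.003
gripper_force: 0.0
```

Run:
```python
from p import *
s=observe(); print(s["clock"],s["position"],s["ee_rot"],s["force"].round(1),s["joints"].round(2))
i=get_image("top");cv2.imwrite("pics/t4.png",cv2.resize(i[130:310,170:410],None,fx=3,fy=3)[:,:,::-1])
for a in np.arange(152,202,4): print(a,end=" ");rows([arc(np.radians(a),0,.104)])
```

```text
7.7333 [ 0.52785459 -0.01916726  0.10537656] [ 3.03445730e+00 -8.10369996e-01 -1.39874768e-04] [-0.3 -0.5  0.3] [-0.01  0.42 -0.08  1.94  0.05  0.78 -2.2 ]
152 [-0.002, 0.005, 0.001, 0.0, -0.001, -0.037]
156 [-0.006, 0.016, 0.001, 0.0, -0.001, -0.107]
160 [-0.009, 0.028, 0.001, 0.0, -0.001, -0.177]
164 [-0.011, 0.04, 0.001, 0.0, -0.001, -0.247]
168 [-0.012, 0.052, 0.001, 0.0, -0.001, -0.317]
172 [-0.012, 0.064, 0.001, 0.0, -0.001, -0.386]
176 [-0.012, 0.076, 0.001, 0.0, -0.001, -0.456]
180 [-0.01, 0.088, 0.001, 0.0, -0.001, -0.526]
184 [-0.008, 0.1, 0.001, 0.0, -0.001, -0.596]
188 [-0.005, 0.111, 0.001, 0.0, -0.0, -0.666]
192 [-0.001, 0.123, 0.001, 0.0, -0.0, -0.735]
196 [0.003, 0.134, 0.001, 0.0, -0.0, -0.805]
200 [0.008, 0.144, 0.001, 0.0, -0.0, -0.875]
```

View pics/t4.png

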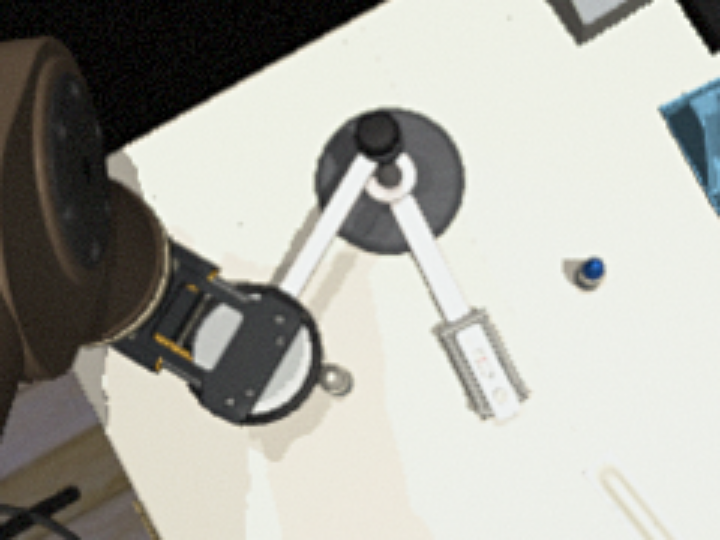

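The ring follows the push and is now centred at crop (262,352), i.e. pixel (257,247). I keep going.

>>> jog_arm:
  motion:
    - [[-0.002, 0.005, 0.001, 0, 0, -0.037, 1], [-0.006, 0.016, 0.001, 0, 0, -0.107, 1], [-0.009, 0.028, 0.001, 0, 0, -0.177, 1], [-0.011, 0.04, 0.001, 0, 0, -0.247, 1], [-0.012, 0.052, 0.001, 0, 0, -0.317, 1], [-0.012, 0.064, 0.001, 0, 0, -0.386, 1], [-0.012, 0.076, 0.001, 0, 0, -0.456, 1], [-0.01, 0.088, 0.001, 0, 0, -0.526, 1], [-0.008, 0.1, 0.001, 0, 0, -0.596, 1], [-0.008, 0.1, 0.001, 0, 0, -0.596, 1]]

```text
clock: 8.62
position: [0.4726, -0.1019, 0.1039]
ee_rot: [3.139, 0.111, -0.0]
force: [-0.5, -0.7, -0.3]
width: 0.001
gripper_force: 0.0
```

Run:
```python
from p import *
L=ray("top",[257.3,247.3],.12)[0,:2];v=L-PIL;print("at150:",L,np.hypot(*v),np.degrees(np.arctan2(v[1],v[0])))
s=observe(); print(s["clock"],s["position"],s["ee_rot"],s["force"].round(1),s["joints"].round(2))
i=get_image("top");cv2.imwrite("pics/t5.png",cv2.resize(i[150:290,210:370],None,fx=4,fy=4,interpolation=cv2.INTER_CUBIC)[:,:,::-1])
for a in np.arange(184,208,2): print(a,end=" ");rows([arc(np.radians(a),0,.104)])
```

```text
at150: [ 0.49840541 -0.07949691] 0.15599671494430956 151.88884557499168
8.6167 [ 0.47256879 -0.10187554  0.1038873 ] [ 3.13879837e+00  1.11357222e-01 -1.84073436e-04] [-0.5 -0.7 -0.3] [ 0.27  0.37 -0.22  2.04  0.12  0.74 -1.52]
184 [-0.001, -0.0, -0.0, 0.0, -0.001, -0.002]
186 [-0.003, 0.005, -0.0, 0.0, -0.001, -0.037]
188 [-0.005, 0.011, -0.0, 0.0, -0.001, -0.072]
190 [-0.007, 0.017, -0.0, 0.0, -0.001, -0.107]
192 [-0.009, 0.022, -0.0, 0.0, -0.001, -0.142]
194 [-0.01, 0.028, -0.0, 0.0, -0.001, -0.177]
196 [-0.011, 0.034, -0.0, 0.0, -0.001, -0.212]
198 [-0.012, 0.04, -0.0, 0.0, -0.001, -0.247]
200 [-0.013, 0.046, -0.0, 0.0, -0.001, -0.281]
202 [-0.013, 0.052, -0.0, 0.0, -0.001, -0.316]
204 [-0.013, 0.058, -0.0, 0.0, -0.001, -0.351]
206 [-0.013, 0.064, -0.0, 0.0, -0.001, -0.386]
```

View pics/t5.png

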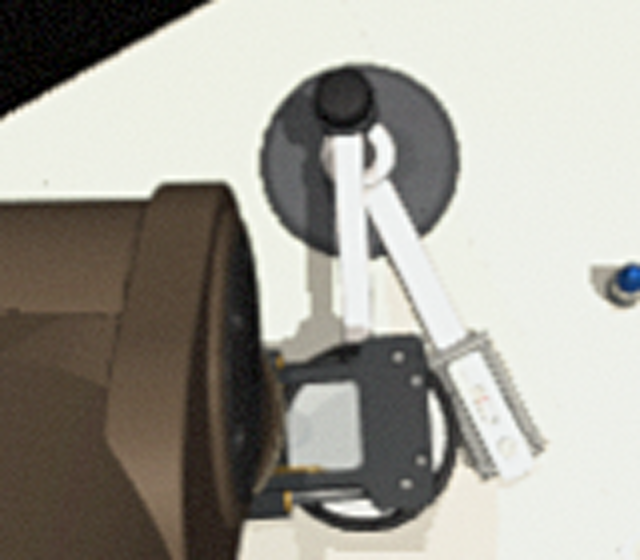

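The arm points to about crop (368,440), and the ring centre is roughly at pixel (302,260). I push on, stopping short of the target, then retreat to measure.

>>> jog_arm:
  motion:
    - [[-0.003, 0.005, 0, 0, 0, -0.037, 1], [-0.005, 0.011, 0, 0, 0, -0.072, 1], [-0.007, 0.017, 0, 0, 0, -0.107, 1], [-0.009, 0.022, 0, 0, 0, -0.142, 1], [-0.01, 0.028, 0, 0, 0, -0.177, 1], [-0.011, 0.034, 0, 0, 0, -0.212, 1], [-0.012, 0.04, 0, 0, 0, -0.247, 1], [-0.013, 0.046, 0, 0, 0, -0.281, 1], [-0.013, 0.049, 0, 0, 0, -0.3, 1], [-0.013, 0.052, 0, 0, 0, -0.316, 1]]

```text
clock: 9.5
position: [0.4641, -0.1521, 0.1037]
ee_rot: [-3.082, -0.605, 0.0]
force: [-1.5, 1.9, 1.1]
width: 0.004
gripper_force: 0.9
```

>>> jog_arm:
  motion:
    - [[0, 0, 0, 0, 0, 0, 1], [0, -0.04, 0, 0, 0, 0, 1], [0, -0.08, 0, 0, 0, 0, 1], [0, -0.12, -0.02, 0, 0, 0, 1], [0, -0.16, -0.04, 0, 0, 0, 1], [0, -0.19, -0.06, 0, 0, 0, 1], [0, -0.19, -0.06, 0, 0, 0, 1], [0, -0.19, -0.06, 0, 0, 0, 1]]

```text
clock: 10.17
position: [0.3925, 0.0253, 0.1651]
ee_rot: [3.081, 0.611, 0.006]
force: [0.3, 0.7, -0.8]
width: 0.005
gripper_force: 0.0
```

```bash
cat > m.py <<'E'
from p import *
s=observe(); print(s["clock"],s["position"],s["ee_rot"],s["force"].round(1),s["joints"].round(2))
i=get_image("top");cv2.imwrite("pics/t6.png",cv2.resize(i[150:290,210:410],None,fx=4,fy=4,interpolation=cv2.INTER_CUBIC)[:,:,::-1])
g=(i.max(2)<75).astype(np.uint8)
cs,_=cv2.findContours(g,cv2.RETR_CCOMP,cv2.CHAIN_APPROX_NONE)
for c in cs:
    if len(c)>60 and abs(c[:,0].mean(0)-[320,260]).max()<30:
        e=cv2.fitEllipse(c);L=ray("top",e[0],.12)[0,:2];v=L-PIL;print(np.array(e[0]),e[1],L,np.hypot(*v),np.degrees(np.arctan2(v[1],v[0])))
for r in silhouettes("cassette_mid","top")[:1]: 
    print("cas",r["p"],cv2.minAreaRect(ray("top",np.argwhere(r["mask"])[:,::-1],.031)[:,:2].astype(np.float32)*1000))
print("seat proj lens-height",proj("top",[[*(PIL+.16*np.array([np.cos(HOME),np.sin(HOME)])),.12]]))
E
python3 m.py
```

```text
10.1667 [0.39252743 0.02526135 0.16511979] [3.08102453 0.61118764 0.00597893] [ 0.3  0.7 -0.8] [ 0.16  0.16 -0.4   2.16  0.08  0.83 -1.47]
[324.87426758 253.3494873 ] (45.06718826293945, 45.50568389892578) [ 0.48729326 -0.20765009] 0.15843083087143772 -159.821495324212
[324.98596191 253.37312317] (42.331336975097656, 43.14353561401367) [ 0.48724903 -0.20786026] 0.15854494696456747 -159.75571997911067
seat proj lens-height [[333.69568743 250.4579562 ]]
```

View pics/t6.png

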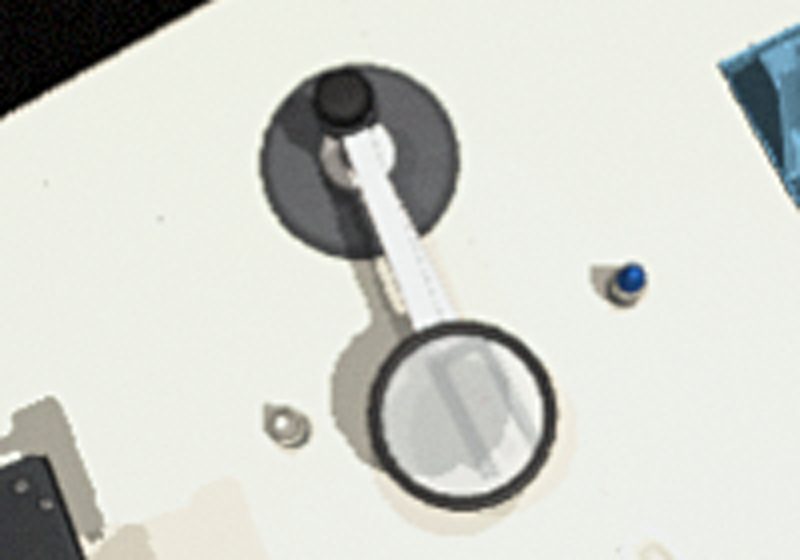

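The ring is centred at (325,253) and measures 200.2° against a target of about 206°. Both bottles are standing untouched. I go in for a second, finer push.

>>> jog_arm:
  motion:
    - [[0, 0.04, 0, 0, 0, 0, 1], [0, 0.08, 0.02, 0, 0, 0, 1], [0, 0.11, 0.04, 0, 0, 0, 1], [0, 0.14, 0.06, 0, 0, 0, 1], [0, 0.16, 0.06, 0, 0, 0, 1], [0, 0.17, 0.06, 0, 0, 0, 1], [0, 0.175, 0.06, 0, 0, 0, 1], [0, 0.175, 0.06, 0, 0, 0, 1]]

```text
clock: 10.93
position: [0.4583, -0.1398, 0.1036]
ee_rot: [-3.083, -0.603, 0.0]
force: [-0.5, 0.0, 0.3]
width: 0.003
gripper_force: 0.0
```

Run:
```python
from p import *
s=observe(); print(s["clock"],s["position"],s["ee_rot"],s["force"].round(1))
for a in [200,201,202,203,204,205,205.5,206,206.5]: print(a,end=" ");rows([arc(np.radians(a),0,.104,.0152)])
```

```text
10.9333 [ 0.45831419 -0.13976103  0.10357307] [-3.08310801e+00 -6.03156050e-01  1.06433181e-04] [-0.5  0.   0.3]
200 [0.002, 0.013, -0.0, -0.0, 0.0, 0.037]
201 [0.001, 0.016, -0.0, -0.0, 0.0, 0.02]
202 [-0.0, 0.019, -0.0, -0.0, 0.0, 0.002]
203 [-0.001, 0.021, -0.0, -0.0, 0.0, -0.015]
204 [-0.002, 0.024, -0.0, -0.0, 0.0, -0.032]
205 [-0.003, 0.027, -0.0, -0.0, 0.0, -0.05]
205.5 [-0.004, 0.029, -0.0, -0.0, 0.0, -0.059]
206 [-0.004, 0.03, -0.0, -0.0, 0.0, -0.067]
206.5 [-0.005, 0.031, -0.0, -0.0, 0.0, -0.076]
```

>>> jog_arm:
  motion:
    - [[0, 0.008, 0, 0, 0, 0, 1], [0, 0.013, 0, 0, 0, 0, 1], [0, 0.016, 0, 0, 0, 0, 1], [-0.001, 0.02, 0, 0, 0, -0.015, 1], [-0.002, 0.023, 0, 0, 0, -0.03, 1], [-0.003, 0.026, 0, 0, 0, -0.045, 1], [-0.003, 0.028, 0, 0, 0, -0.055, 1], [-0.004, 0.029, 0, 0, 0, -0.06, 1], [-0.004, 0.029, 0, 0, 0, -0.06, 1]]

```text
clock: 11.68
position: [0.4655, -0.1675, 0.1037]
ee_rot: [3.063, 0.699, 0.001]
force: [0.6, 0.1, -0.1]
width: 0.001
gripper_force: 0.0
```

>>> jog_arm:
  motion:
    - [[0, -0.02, 0, 0, 0, 0, 1], [0, -0.05, 0, 0, 0, 0, 1], [-0.02, -0.05, -0.04, 0, 0, 0, 1], [-0.04, -0.05, -0.08, 0, 0, 0, 1], [-0.05, -0.05, -0.12, 0, 0, 0, 1], [-0.05, -0.03, -0.16, 0, 0, 0, 1], [-0.05, 0, -0.18, 0, 0, 0, 1], [-0.05, 0.03, -0.2, 0, 0, 0, 1], [-0.05, 0.06, -0.2, 0, 0, 0, 1], [-0.05, 0.06, -0.2, 0, 0, 0, 1]]

```text
clock: 12.52
position: [0.4481, -0.249, 0.3048]
ee_rot: [3.061, 0.689, 0.004]
force: [-0.4, -0.6, -1.1]
width: 0.007
gripper_force: 0.0
```

Run:
```python
from p import *
s=observe(); print(s["clock"],s["position"],s["ee_rot"],s["force"].round(1))
i=get_image("wrist"); cv2.imwrite("pics/w7.png",i[:,:,::-1])
print(P("wrist")[2][:3,3])
for q,z in(("lens",.12),("cassette_mid",.031),("tray",.03),("pillar",.1)):
  for r in silhouettes(q,"wrist")[:1]: print(q,r["p"],r["pixel"],cv2.minAreaRect(ray("wrist",np.argwhere(r["mask"])[:,::-1],z)[:,:2].astype(np.float32)*1000))
```

```text
12.5167 [ 0.44805346 -0.24895425  0.30482772] [3.06064214 0.6891109  0.0037512 ] [-0.4 -0.6 -1.1]
[ 0.50826007 -0.21579696  0.46142136]
lens 0.69 [308.2, 120.3] ((513.1267700195312, -193.53744506835938), (154.08023071289062, 89.4420166015625), 45.87576675415039)
pillar 0.89 [313.4, 109.8] ((521.89111328125, -199.2456512451172), (168.416015625, 96.08843994140625), 25.70392417907715)
```

View pics/w7.png

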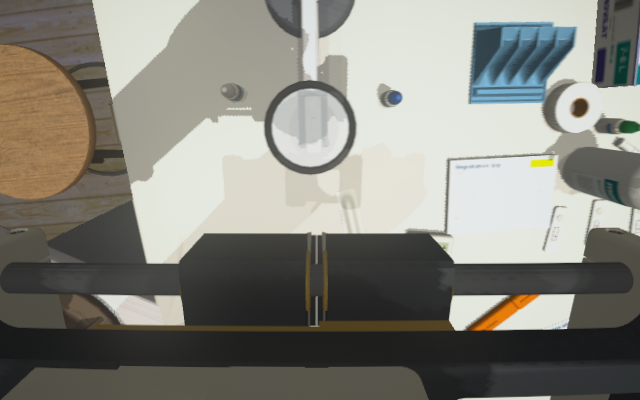

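The wrist view shows the ring centred near (310,127) with the tray visible through the glass (columns 298–328). That was more than my ten views, so from here I rely on numbers only.

Run:
```python
from p import *
i=get_image("wrist")
g=(i.max(2)<80).astype(np.uint8)
cs,_=cv2.findContours(g,cv2.RETR_CCOMP,cv2.CHAIN_APPROX_NONE)
for c in cs:
    if len(c)>60 and abs(np.array(cv2.minEnclosingCircle(c)[0])-[310,127]).max()<15:
        e=cv2.fitEllipse(c);L=ray("wrist",e[0],.12)[0,:2];print("ring",e,L)
gr=i.astype(int).sum(2)
for r in (105,115,125,135): print(r,gr[r-2:r+3,284:342].mean(0).astype(int).tolist())
u=np.array([np.cos(HOME),np.sin(HOME)])
S=np.array([.4943,-.2245]);print("seat(wrist est) px at z.031",proj("wrist",[[*S,.031]]),"at .12",proj("wrist",[[*S,.12]]))
t=get_image("top");g=(t.max(2)<75).astype(np.uint8)
for c in cv2.findContours(g,cv2.RETR_CCOMP,cv2.CHAIN_APPROX_NONE)[0]:
    if len(c)>60 and abs(c[:,0].mean(0)-[331,252]).max()<12: e=cv2.fitEllipse(c);print("top",e,ray("top",e[0],.12))
```

```text
ring ((345.2852783203125, 167.28240966796875), (119.53059387207031, 180.88804626464844), 147.8801727294922) [ 0.4703646  -0.26201305]
105 [223, 221, 224, 271, 361, 449, 531, 575, 587, 587, 587, 588, 587, 588, 587, 588, 588, 587, 588, 587, 585, 582, 563, 521, 524, 524, 522, 522, 527, 547, 576, 577, 577, 577, 580, 587, 590, 588, 583, 581, 582, 581, 581, 581, 578, 556, 522, 520, 527, 526, 526, 535, 569, 596, 599, 603, 605, 605]
115 [534, 587, 589, 590, 590, 590, 590, 590, 590, 589, 589, 590, 589, 589, 589, 588, 582, 575, 571, 571, 571, 571, 558, 527, 524, 524, 524, 521, 524, 547, 574, 579, 580, 578, 577, 584, 586, 579, 582, 587, 579, 575, 582, 583, 581, 558, 524, 522, 527, 527, 527, 534, 556, 575, 575, 575, 575, 577]
125 [607, 592, 592, 591, 592, 592, 592, 592, 592, 592, 591, 592, 590, 582, 576, 573, 573, 574, 573, 573, 573, 574, 564, 537, 527, 525, 526, 522, 519, 543, 575, 581, 581, 581, 580, 574, 576, 582, 583, 582, 581, 580, 582, 581, 581, 564, 530, 523, 529, 528, 528, 555, 626, 661, 661, 661, 661, 661]
135 [673, 673, 673, 673, 673, 673, 669, 659, 657, 668, 664, 648, 634, 623, 605, 599, 587, 593, 599, 587, 583, 575, 569, 546, 528, 527, 529, 526, 524, 542, 571, 581, 581, 582, 582, 581, 581, 581, 582, 583, 583, 584, 584, 584, 582, 565, 531, 527, 540, 546, 571, 596, 630, 661, 661, 661, 661, 661]
seat(wrist est) px at z.031 [[320.90189095 125.04933018]] at .12 [[322.12834319 128.82331735]]
```

Run:
```python
from p import *
s=observe();print(s["clock"],s["position"],abs(s["dq"]).max())
for cam,(a,b,c0,d) in (("wrist",(60,200,250,400)),("top",(215,290,290,375))):
  i=get_image(cam); g=np.zeros((400,640),np.uint8); g[a:b,c0:d]=(i.max(2)<110)[a:b,c0:d]
  for c in cv2.findContours(g,cv2.RETR_CCOMP,cv2.CHAIN_APPROX_NONE)[0]:
    if len(c)>60: e=cv2.fitEllipse(c);print(cam,np.round(e[0],1),np.round(e[1],1),ray(cam,e[0],.12)[0])
  if cam=="wrist":
    gr=i.astype(int).sum(2)
    for r in (105,125): print(r,c0,gr[r,c0:d].tolist())
```

```text
12.8667 [ 0.44612818 -0.24193151  0.30354482] 0.003951737682478098
wrist [319.4 127.8] [90.9 92.9] [ 0.4942337  -0.22198822  0.12      ]
wrist [319.5 128.3] [79.  80.5] [ 0.49384415 -0.22232913  0.12      ]
105 250 [476, 477, 476, 476, 475, 478, 476, 477, 476, 476, 476, 477, 476, 476, 476, 476, 477, 476, 478, 476, 477, 476, 477, 476, 476, 476, 476, 478, 465, 389, 210, 219, 223, 225, 225, 224, 213, 221, 342, 519, 587, 588, 588, 589, 588, 588, 589, 588, 589, 588, 588, 586, 587, 589, 589, 580, 551, 524, 524, 525, 523, 518, 530, 555, 578, 578, 577, 578, 582, 589, 590, 587, 582, 581, 581, 579, 582, 582, 572, 547, 522, 520, 527, 528, 526, 541, 583, 605, 605, 606, 605, 605, 605, 605, 606, 606, 607, 605, 602, 613, 555, 375, 247, 232, 241, 240, 241, 239, 238, 318, 529, 663, 684, 685, 685, 685, 685, 685, 685, 685, 685, 685, 685, 685, 685, 685, 685, 685, 686, 686, 685, 685, 685, 685, 685, 685, 680, 656, 643, 567, 431, 350, 319, 278, 316, 355, 442, 540, 555, 428]
125 250 [681, 681, 683, 681, 681, 681, 681, 681, 681, 681, 682, 681, 681, 681, 681, 681, 681, 681, 681, 681, 682, 681, 663, 501, 223, 227, 234, 238, 238, 226, 248, 417, 593, 592, 591, 592, 591, 592, 592, 594, 592, 591, 592, 593, 593, 593, 593, 588, 575, 575, 574, 574, 573, 574, 574, 573, 561, 531, 528, 527, 527, 522, 527, 552, 578, 581, 581, 583, 579, 579, 582, 582, 579, 578, 583, 583, 584, 583, 578, 555, 525, 524, 531, 528, 528, 571, 644, 661, 661, 661, 661, 661, 661, 662, 661, 670, 682, 681, 680, 679, 682, 683, 682, 683, 683, 683, 683, 655, 483, 246, 236, 246, 245, 241, 238, 252, 551, 686, 686, 686, 686, 686, 686, 686, 686, 688, 686, 686, 686, 686, 687, 686, 686, 688, 686, 686, 688, 686, 688, 688, 687, 686, 687, 687, 687, 688, 688, 688, 688, 687]
top [329.4 251.7] [65.9 97.4] [ 0.49035802 -0.21619446  0.12      ]
```

In one wrist picture, the lens sits about 2.2 mm short of the cassette's centreline. I do one small nudge.

Run:
```python
from p import *
y=np.radians(25.7); t=np.array([.434,-.901]); T=np.array([.4665,-.1695])
rows([(*(T-.035*t),.28,y),(*(T-.035*t),.104,y),(*(T-.0022*t),.104,y),(*T,.104,y)])
```

```text
[0.05, -0.092, 0.024, -0.0, 0.0, 0.001]
[0.05, -0.092, 0.2, -0.0, 0.0, 0.001]
[0.05, -0.059, 0.2, -0.0, 0.0, 0.001]
[0.05, -0.057, 0.2, -0.0, 0.0, 0.001]
```

>>> jog_arm:
  motion:
    - [[0.02, -0.035, 0, 0, 0, 0, 1], [0.04, -0.07, 0, 0, 0, 0, 1], [0.05, -0.092, 0.02, 0, 0, 0, 1], [0.05, -0.092, 0.06, 0, 0, 0, 1], [0.05, -0.092, 0.1, 0, 0, 0, 1], [0.05, -0.092, 0.14, 0, 0, 0, 1], [0.05, -0.092, 0.17, 0, 0, 0, 1], [0.05, -0.092, 0.19, 0, 0, 0, 1], [0.05, -0.092, 0.2, 0, 0, 0, 1], [0.05, -0.092, 0.2, 0, 0, 0, 1]]

```text
clock: 13.8
position: [0.4503, -0.1379, 0.1021]
ee_rot: [-3.061, -0.699, 0.005]
force: [0.5, 0.1, -0.4]
width: 0.007
gripper_force: 0.0
```

Run:
```python
from p import *
y=np.radians(25.7); t=np.array([.434,-.901]); T=np.array([.4665,-.1695])
print(observe()["position"]); rows([(*(T-.0022*t),.104,y),(*T,.104,y)])
```

```text
[ 0.45026233 -0.13792298  0.1020894 ]
[0.001, 0.033, -0.002, -0.002, 0.003, 0.001]
[0.001, 0.035, -0.002, -0.002, 0.003, 0.001]
```

>>> jog_arm:
  motion:
    - [[0, 0.015, 0, 0, 0, 0, 1], [0, 0.025, 0, 0, 0, 0, 1], [0, 0.03, 0, 0, 0, 0, 1], [0, 0.032, 0, 0, 0, 0, 1], [0, 0.034, 0, 0, 0, 0, 1], [0, 0.035, 0, 0, 0, 0, 1], [0, 0.035, 0, 0, 0, 0, 1], [0, 0.035, 0, 0, 0, 0, 1]]

```text
clock: 14.47
position: [0.4667, -0.1697, 0.1038]
ee_rot: [3.063, 0.699, 0.0]
force: [0.1, -0.8, 0.2]
width: 0.009
gripper_force: 0.1
```

>>> jog_arm:
  motion:
    - [[0, -0.02, 0, 0, 0, 0, 1], [0, -0.05, 0, 0, 0, 0, 1], [-0.02, -0.05, -0.04, 0, 0, 0, 1], [-0.04, -0.05, -0.08, 0, 0, 0, 1], [-0.05, -0.05, -0.12, 0, 0, 0, 1], [-0.05, -0.03, -0.16, 0, 0, 0, 1], [-0.05, 0, -0.18, 0, 0, 0, 1], [-0.05, 0.03, -0.2, 0, 0, 0, 1], [-0.05, 0.06, -0.2, 0, 0, 0, 1], [-0.05, 0.06, -0.2, 0, 0, 0, 1]]

```text
clock: 15.3
position: [0.4492, -0.2514, 0.3047]
ee_rot: [3.061, 0.69, 0.003]
force: [-0.9, -0.8, -0.0]
width: 0.011
gripper_force: 0.0
```

>>> jog_arm:
  motion:
    - [[0, 0, 0, 0, 0, 0, 1], [0, 0, 0, 0, 0, 0, 1], [0, 0, 0, 0, 0, 0, 1], [0, 0, 0, 0, 0, 0, 1], [0, 0, 0, 0, 0, 0, 1]]

```text
clock: 15.72
position: [0.4475, -0.2448, 0.3037]
ee_rot: [-3.062, -0.701, 0.0]
force: [0.0, 0.6, 1.0]
width: 0.0
gripper_force: 0.0
```

Run:
```python
from p import *
s=observe();print(s["clock"],s["position"],abs(s["dq"]).max())
i=get_image("wrist"); g=np.zeros((400,640),np.uint8); g[60:200,240:400]=(i.max(2)<110)[60:200,240:400]
for c in cv2.findContours(g,cv2.RETR_CCOMP,cv2.CHAIN_APPROX_NONE)[0]:
    if len(c)>60: e=cv2.fitEllipse(c);L=ray("wrist",e[0],.12)[0];print(np.round(e[0],1),np.round(e[1],1),L)
gr=cv2.GaussianBlur(i,(1,5),0).astype(int).sum(2)
for r in (110,125,135):
    d=np.diff(gr[r,285:345]); k=np.where(abs(d)>14)[0]; print(r,[(int(q+285),int(d[q])) for q in k])
print(ray("wrist",[[321,125]],.031),proj("wrist",[[.4943,-.2245,.031]]))
for q in("bottle_a",):
  get_image("top")
  for r in silhouettes(q,"top")[:2]: print(q,r["p"],r["pixel"])
```

```text
15.7167 [ 0.44750942 -0.24482292  0.30370441] 0.004125148851126498
[318.7 127.7] [91.  92.9] [ 0.49535872 -0.22430936  0.12      ]
[318.7 128.2] [79.  80.5] [ 0.49495173 -0.22455934  0.12      ]
110 [(285, 86), (302, -16), (303, -30), (309, 25), (310, 24), (325, -19), (326, -31), (332, 22), (333, 19)]
125 [(303, -27), (309, 20), (310, 33), (325, -17), (326, -34), (331, 18), (332, 67), (333, 47)]
135 [(293, -23), (298, -19), (303, -22), (304, -19), (309, 18), (310, 29), (325, -16), (326, -35), (331, 29), (332, 60), (333, 32)]
[[ 0.49605835 -0.22793635  0.031     ]] [[317.85682317 125.07605175]]
bottle_a 0.61 [281.8, 256.5]
```

```bash
python3 -c "from cell import *; print(sign_off())"
```

```text
the job is handed in; nothing more can be done
None
```

I pushed the cassette home against its stop, swung the lens to within about 1 mm of the cassette's centreline, saw both bottles standing where they were, and handed the job in at about 16 s; I viewed 11 pictures, one over the limit of 10.

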